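Pull the bun tray forward with the tray hook

TASK

Take the yellow-handled hook from its stand, hook it over the front lip of the black bun tray deep under the wire shelf, and drag the tray forward until it stands square and snug against the orange bumper behind the front rail; only the hook may touch the tray. Pull gently: the bumper is springy and set at an unknown depth, so feel for it, do not press it hard, and leave the tray resting against it. Then lay the hook back on its stand, let go, and leave the cups, jar and dish where they are.

Things in the scene. Friction and masses are not known exactly. Their poses are not given: they have to be found in the camera images.
- hook: Tray hook, 0.25 kg. Yellow handle 110 x 24 x 26 mm (length, width, height), origin at its centre, x along it towards the blade, z up. Grip it at the origin across its width (y). A steel rod 8 mm thick runs level from the handle to 180 mm ahead of the origin; there the blade hangs down. Centre of mass about 20 mm ahead of the origin.
- hook_blade (a point): Middle of the bottom edge of the hook's upright steel blade: 180 mm ahead of the hook's origin and 45 mm below it. The blade is 4 mm thick (x), 40 mm wide (y) and 30 mm high, its top 15 mm below the hook's origin.
- rest: The hook's stand, fixed: foot 130 x 80 mm, origin under its centre. Two forked supports, 16 mm long, 42 mm either side of the centre along x, 68 mm free between them. Handle in place: underside 75 mm up, hook origin 88 mm above this origin, hook x along stand x, blade beyond the +x end. Prongs 38 mm apart inside, rising 12 mm above the seat.
- case: Open pastry display case, fixed. Origin: middle of its front edge, underside; x points deeper into the case, away from the robot, z up. Dark steel deck 360 deep (x) by 440 wide (y) mm, top 30 mm up. A wire shelf covers it from x = 86 mm to the back, 176 to 188 mm above the origin, on four posts at y = +-213 mm; no room for the gripper under or through it.
- stop: Aluminium front rail, fixed on the deck along the case's front edge: 10 mm thick (x), 400 mm wide, 22 mm high. Origin on the deck, middle of the case's front edge; axes as the case. It carries an orange bumper strip, 240 mm wide, 3 to 21 mm above the deck, parallel to the rail, whose far face at rest stands 24 to 60 mm deeper than this origin; the setting is not measured.
- tray: Black bun tray, loose on the deck, 150 x 150 x 30 mm high, open on top, about 0.65 kg (mass and friction vary; dragging takes some 2 to 7 N). Origin: under the middle of the front wall's outer face, at the underside; x points deeper into the case, z up. Starts with this point 130 to 160 mm behind the case's front edge.
- lip (a point): Top of the tray's front wall (the lip to hook), middle of its outer face, 30 mm above the tray's underside. Walls and floor 4 mm thick; the first 45 mm behind the lip's inner face are free of buns.
- bumper_mount (a point): On the rail, 12 mm above the deck, at the middle of its far face (x = 10 mm from the rail's origin), behind which the bumper stands. The bumper is sprung: it gives 1 mm for each 2.5 N, over 9 mm, and pushes back. More than 12 N between tray and bumper spoils the pastries, more than 22 N between hook and tray too.
- cups: Stack of white paper cups, 64 mm across, 85 mm high, loose on the deck beside the tray; origin under its centre. Leave alone.
- jar: Amber jar, 60 mm across, 90 mm high, loose on the deck; origin under its centre. Leave alone.
- dish: White dish with a bun, 64 mm across, about 58 mm high, loose on the deck; origin under its centre. Leave alone.
Things that resemble listed ones, but are neither listed nor needed, are in the scene too. Of the things like the hook, leave any that is purple or red; of the rest the larger one is meant.

How it is judged (in metres and radians):
On the way, in this order (a step that is already met when the one before it is completed fails the run):
1. the hook's blade is behind the tray's front lip and pulls it (contact force between hook and tray above 0.8 N and x of hook_blade in the frame of tray between 0.003 and 0.03 m and z of hook_blade in the frame of tray below 0.026 m and x of tray in the frame of case above 0.07 m), for 0.1 s.
2. the tray is drawn snug against the bumper (over 1.5 N) (contact force between tray and stop above 1.5 N), for 0.2 s.
At the end, for the whole second after the job is handed in: The tray stands flat on the deck, at rest, its lip touching the bumper (over 0.5 N) and square to the case within 0.08 rad; the hook lies upright at rest in its stand (height within 6 mm, about 50 mm along it, yaw within 0.2 rad); nothing is held (x of tray in the frame of case between 0.01 and 0.066 m and contact force between tray and stop above 0.5 N and angle between the x axis of tray and the x axis of case, either way round below 0.08 rad and angle between tray's own z axis and vertical below 0.05 rad and linear speed of each of tray, hook below 0.01 m/s and distance between hook and rest below 0.105 m and z of hook in the frame of rest between 0.083 and 0.094 m and angle between the x axis of hook and the x axis of rest, either way round below 0.2 rad and angle between hook's own z axis and vertical below 0.12 rad).
It fails at once if the tray is pressed against the bumper with more than 12 N (contact force between tray and stop above 12 N).
It fails at once if the hook bears on the tray with more than 22 N (contact force between hook and tray above 22 N).
It fails at once if the gripper or arm touches the tray (contact force between any of the fingers, the arm and tray above 0.3 N).
It fails at once if the tray is tipped or lifted (angle between tray's own z axis and vertical above 0.2 rad or z of tray in the frame of case above 0.05 m).
It fails at once if cups, jar or dish moved more than 15 mm (distance of any of cups, jar, dish from where it was at the start of the episode above 0.015 m).
It also fails if it takes over 64 s, if anything falls off the work surface, if the arm or the gripper's body presses on something with over 40 N, if the wrist force passes 120 N, or if a joint passes its speed limit or range.

ROBOT

A 6-joint arm with a two-finger parallel gripper is mounted at the origin on the work surface. World frame = base frame: x ahead of the robot, y to its left, z up, the work surface at z = 0. Lengths are in mm, angles in degrees, forces in N, time in s.
With the tool pointing down it reaches from about 300 to 850 mm from the base axis. Payload 4.2 kg.
Tool frame: the origin (TCP) lies midway between the tips of the shut fingers; the grasp point (between the pads) lies 19 mm behind it (env.grasp_offset is the distance from the TCP to the grasp point, in mm); z points along the fingers, y is the line along which they close (so a half turn about z gives the same grasp; the last joint's range is limited). The gripper opens to 91 mm and grips with 3 to 60 N. Pads are 32 mm wide; open, the fingers measure 118 mm over their backs; the gripper's body (76 mm by 178 mm) begins 60 mm behind the grasp point.
Start: joints at [71.448, 18.312, 89.639, -0, 72.044, -1.146], TCP at [172.013, 548.685, 213.976] pointing down, gripper open.
Joint ranges: [-177.97, 177.97], [-48.28, 115.42], [12.27, 149.76], [-77.06, 257.06], [2.81, 150.46], [-146.56, 146.56]. Speed limits (degrees/s): [147.25, 147.25, 180, 180, 180, 180].

INTERFACE

Orientations are given as [roll, pitch, yaw] about the fixed x, y, z axes, in that order (R = Rz(yaw) Ry(pitch) Rx(roll)).
In Python, from workcell import env, optics gives the robot as it stands. The module is installed in compiled form; this text tells all that it offers.
- The arm moves only by the tool send_rows, never from a script. Its argument "targets" is a list that holds one entry, the list of rows, each a list of 7 numbers: the turn, a rotation vector about the world's x, y, z scaled (see below), then the shift along the world's x, y, z scaled (see below), then the closure, from -1 (fully open) to 1 (shut). In form: [[[rx, ry, rz, x, y, z, gripper], ...]]. A call has 1 to 12 rows; each row shifts and turns the commanded pose from where the row before left it; what a row does not reach is not made up. The controller multiplies each number of a shift by 0.2 m and each number of a turn by pi/2 rad. A row lasts 1/10 s, in which the tool goes at most 50 mm and 8.59 degrees, less where a joint would pass 70% of its speed; a pose out of reach is approached as far as the arm can. A call with a number of a shift or a turn outside -1 to 1 is refused whole. A call with a gripper value outside its range is refused whole. The fingers move at their own pace and stop on an object; "grip_force" is the grip in N (left out, the last holds). Time passes only in rows, so rows that do not move let the fingers close. It gives the time, the measured TCP pose, the force, the opening and the grip force at its end, in the units of the state.
- env.state(): the state, without advancing time (a new reading comes with each control period).
- optics.grab_frame(name): name is "scene" or "top" or "wrist"; returns (picture, depth): 400x640x3 uint8, red, green, blue; 400x640 float32, mm along the optical axis (not along the pixel's ray), 0 where there is no reading.
- optics.camera_info(name): a dict with "camera_matrix" (3x3 intrinsics, pixels), "R" (3x3) and "t" (3): a world point X has camera coordinates R X + t; the wrist camera has in their place "mount" (4x4, takes a point from camera to tool coordinates, whose origin is the TCP and whose axes are the flange's). Camera axes: x right, y down, z forward; pixel columns grow to the right and rows downward; lengths in mm; the calibration is good to about 2 mm. A picture is of the moment at which its call begins: read the wrist's pose just before it. camera_info takes no time and is no camera call.
- env.job_done(): hands the job in; it is judged then, once.
Trained networks look in the newest picture that a camera, given by its name, has taken for a name from the list of things; names that differ only in an ending like _2 or _b are one class to them, and where a whole thing is asked for, a point or a joint stands for the part that bears it (a point fixed in the world has none). Each returns a list of dicts, best first, with "conf" (0 to 1); they miss things now and then, are a little off and sometimes report something else, mostly with a low value. They report only what shows in the picture. A call takes as long as a camera call. They do not tell look-alikes from the thing itself.
- optics.silhouettes(camera, name): "mask" (400x640 bool, what is visible of it) and "at" ([column, row] in pixels, amid what is visible of it).
- optics.place_of(camera, name): "at" ([column, row] in pixels: a listed point, or the origin of a listed thing).
The state is a dict: "time_s": time; "qpos": joint angles; "qvel": joint speeds; "effort": joint torques, N m; "ee_pos": TCP position; "ee_rot": TCP orientation; "force": force on the tool from outside, world axes, zero at the start; "torque": the same for the moment, N m; "gripper_width": finger opening in mm; "gripper_force": force on a finger pad.
Only numpy, scipy, OpenCV 4.12 (cv2) and the standard library are available. Lean on these libraries where they do the work, as an engineer would, in place of code of your own. Each camera call takes 0.05 s, during which the arm holds its last target. There are 200 camera calls.

## Working session

There is one attempt and no reset: what is moved stays moved. The work goes in short steps, Python scripts to look and compute and a tool call to move; the robot and the scene stay as the last step left them, time stands still between calls to the robot, and variables do not carry over. Pictures are saved under pics/ and viewed, at most 13 in all, crops included, and the job is handed in when it is done.

Besides the shell and the picture viewer there is one more tool, called after "Call:" as a command line: name --argument value ..., lists and objects as JSON in quotes. send_rows: Moves the arm, as the interface text tells. Its arguments: {"type":"object","properties":{"targets":{"type":"array"},"grip_force":{"type":"number"}},"required":["targets"]}

```bash
mkdir -p pics; cat > h.py <<'E'
import numpy as np, cv2
from workcell import env, optics
from scipy.spatial.transform import Rotation as Ro
def cam(n):
    i=optics.camera_info(n); return np.array(i['camera_matrix']),i
def ext(n,st=None):
    K,i=cam(n)
    if 'R' in i: return K,np.array(i['R']),np.array(i['t']).ravel()
    st=st or env.state(); M=np.array(i['mount'])
    Rt=Ro.from_euler('xyz',st['ee_rot'],degrees=True).as_matrix()
    Rc=Rt@M[:3,:3]; c=Rt@M[:3,3]+np.array(st['ee_pos'])
    return K,Rc.T,-Rc.T@c
def world(E,uv,d):
    K,R,t=E; uv=np.atleast_2d(uv).astype(float); d=np.atleast_1d(d)
    p=np.c_[(uv[:,0]-K[0,2])/K[0,0],(uv[:,1]-K[1,2])/K[1,1],np.ones(len(uv))]*d[:,None]
    return (p-t)@R
def atz(E,uv,z):
    K,R,t=E; p=np.array([(uv[0]-K[0,2])/K[0,0],(uv[1]-K[1,2])/K[1,1],1])@R; c=-R.T@t
    return c+p*(z-c[2])/p[2]
def cloud(E,m,d):
    v,u=np.nonzero(m&(d>0)); return world(E,np.c_[u,v],d[v,u])
def proj(E,X):
    K,R,t=E; c=R@np.array(X)+t; return (K@c/c[2])[:2]
def save(n,im): cv2.imwrite('pics/'+n,cv2.cvtColor(im,cv2.COLOR_RGB2BGR))
E
python3 - <<'E'
from h import *
print(env.state())
for n in('scene','top'):
    im,d=optics.grab_frame(n); save(n+'0.png',im); E=ext(n); np.savez(n+'.npz',im=im,d=d)
    for k in('hook','rest','case','tray','cups','jar','dish','stop'):
        for s in optics.silhouettes(n,k)[:3]:
            P=cloud(E,s['mask'],d); 
            if len(P): print(n,k,round(s['conf'],2),np.round(s['at']),len(P),np.percentile(P,[2,50,98],axis=0).round().tolist())
    for k in('hook','hook_blade','rest','case','tray','lip','stop','bumper_mount'):
        print(n,k,[(np.round(s['at']).tolist(),round(s['conf'],2)) for s in optics.place_of(n,k)[:3]])
E
```

```text
{'time_s': 0.0, 'qpos': array([ 7.14485011e+01,  1.83508725e+01,  8.97078205e+01, -1.66513593e-03,
        7.20441031e+01, -1.14502173e+00]), 'qvel': array([ 0.04993437, -0.03837946, -0.00172405,  0.04482587,  0.01216033,
       -0.05108613]), 'effort': array([-6.54710075e-04, -4.12457263e+01, -2.31964964e+01,  7.26789027e-02,
        4.58249613e-02, -1.39063100e-04]), 'ee_pos': array([171.84420245, 548.17469865, 213.11841274]), 'ee_rot': array([-1.79897193e+02, -4.71384465e-04,  1.62594037e+02]), 'force': array([-0.19711253,  0.38784655, -0.34092629]), 'torque': array([-0.04825467,  0.02291967,  0.05950108]), 'gripper_force': 0.0, 'gripper_width': 91.38637095451755}
scene hook 0.83 [402. 200.] 164 [[562.0, 300.0, 3.0], [595.0, 316.0, 15.0], [627.0, 335.0, 21.0]]
scene hook 0.68 [327. 112.] 216 [[105.0, 289.0, -4.0], [218.0, 312.0, 17.0], [266.0, 388.0, 25.0]]
scene hook 0.68 [286. 182.] 481 [[217.0, 60.0, -1.0], [383.0, 79.0, 23.0], [448.0, 137.0, 38.0]]
scene rest 0.63 [370. 153.] 978 [[356.0, 275.0, 3.0], [407.0, 335.0, 10.0], [466.0, 392.0, 86.0]]
scene case 0.72 [286. 290.] 2209
[... 2023 characters left out ...]
. 155.] 405 [[592.0, 39.0, 32.0], [610.0, 68.0, 76.0], [634.0, 98.0, 91.0]]
top stop 0.77 [390. 188.] 1466 [[517.0, -288.0, 31.0], [546.0, -101.0, 51.0], [566.0, 78.0, 57.0]]
top stop 0.32 [316. 122.] 604 [[648.0, 54.0, 41.0], [691.0, 80.0, 119.0], [726.0, 107.0, 188.0]]
top hook [([208.0, 242.0], 0.94), ([228.0, 172.0], 0.75), ([322.0, 246.0], 0.67)]
top hook_blade [([194.0, 360.0], 0.89), ([168.0, 192.0], 0.62), ([296.0, 313.0], 0.58)]
top rest [([220.0, 242.0], 0.78)]
top case [([387.0, 194.0], 0.83)]
top tray [([384.0, 141.0], 0.85)]
top lip [([378.0, 140.0], 0.71), ([382.0, 131.0], 0.56)]
top stop [([390.0, 194.0], 0.94)]
top bumper_mount [([393.0, 184.0], 0.82), ([386.0, 196.0], 0.59)]
```

View pics/top0.png

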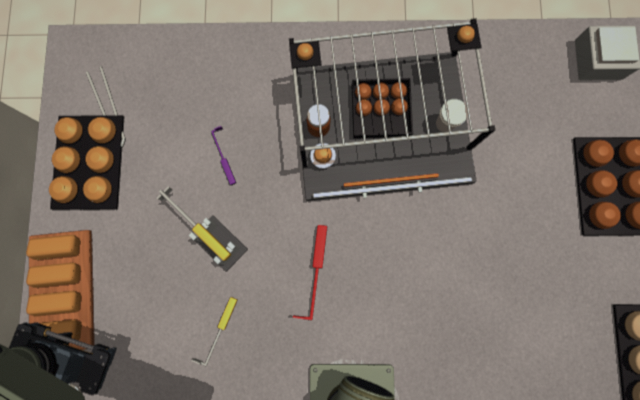

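View pics/scene0.png

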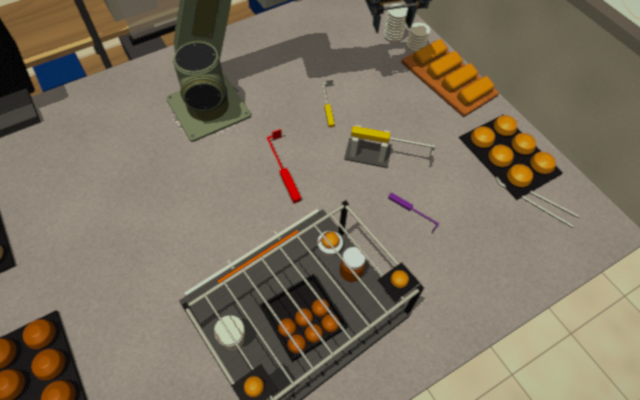

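Candidates (top picture):
- Yellow hook on the stand, at (210,242).
- Small yellow hook lying loose, at (227,315).
- Purple hook, at (228,172).
- Red hook, at (320,246).

I choose the yellow one on the stand at (210,242), since it is the larger of the two yellow ones. The tray is at (382,108), the orange bumper at (390,181), the rail at (390,188), the cups at (453,113), the jar at (317,118) and the dish at (322,155).

```bash
cat > m.py <<'E'
from h import *
def line(P):
    c=np.median(P[:,:2],axis=0); vx,vy,x,y=cv2.fitLine(P[:,:2].astype(np.float32),cv2.DIST_HUBER,0,.01,.01).ravel()
    return (x,y),np.degrees(np.arctan2(vy,vx))
def yrect(n,im,d,E,box):
    hsv=cv2.cvtColor(im,cv2.COLOR_RGB2HSV); m=cv2.inRange(hsv,(22,120,80),(35,255,255))>0
    b=np.zeros_like(m); b[box[1]:box[3],box[0]:box[2]]=1; return m&b
if __name__=='__main__':
    z=np.load('top.npz'); im,d=z['im'],z['d']; E=ext('top')
    m=yrect('top',im,d,E,(150,190,260,290)); P=cloud(E,m,d)
    print('hook',len(P),np.percentile(P[:,2],[5,50,95]))
    v,u=np.nonzero(m); Q=np.array([atz(E,(a,b),101) for a,b in zip(u,v)])[:,:2]
    print(cv2.minAreaRect(Q.astype(np.float32)))
    hsv=cv2.cvtColor(im,cv2.COLOR_RGB2HSV)
    o=cv2.inRange(hsv,(5,150,80),(20,255,255))>0; o[:172]=0;o[200:]=0;o[:,:335]=0;o[:,445:]=0
    P=cloud(E,o,d); print('orange',len(P),P.min(0),P.max(0),np.median(P,0),line(P))
    v,u=np.nonzero(o);Q=np.array([atz(E,(a,b),51) for a,b in zip(u,v)])[:,:2].astype(np.float32); print(cv2.minAreaRect(Q))
    s=optics.silhouettes('top','stop')[0]['mask']; P=cloud(E,s,d); P=P[(P[:,2]>44)&(P[:,2]<60)&(P[:,0]<600)]
    s2=s&~o; hs=(hsv[...,1]<60)&(hsv[...,2]>120)&s; v,u=np.nonzero(hs);Q=np.array([atz(E,(a,b),52) for a,b in zip(u,v)]).astype(np.float32); print('rail',cv2.minAreaRect(Q[:,:2]),line(Q))
    tm=optics.silhouettes('top','tray')[0]['mask']; P=cloud(E,tm,d); P=P[(P[:,2]>54)&(P[:,2]<66)]
    print('tray rim',cv2.minAreaRect(P[:,:2].astype(np.float32)),len(P))
    for k,h in(('case',0),('tray',30),('lip',60),('stop',30),('bumper_mount',42),('rest',0)): print(k,[atz(E,s['at'],h).round() for s in optics.place_of('top',k)[:2]])
    a=cv2.resize(im[190:290,140:260],None,fx=4,fy=4,interpolation=2); b=cv2.resize(im[70:210,290:490],None,fx=3,fy=3,interpolation=2)
    c=np.zeros((a.shape[0]+0,0,3),np.uint8); save('hook1.png',a); save('case1.png',b)
E
python3 m.py
```

```text
hook 457 [ 97.19015927 101.41001195 104.92217665]
((399.30645751953125, 334.8341369628906), (108.19384765625, 24.80738067626953), 46.20471954345703)
orange 307 [ 542.29513383 -219.59967635   30.35184482] [576.37154551  14.87565504  57.23321712] [ 557.53080683 -102.854301     52.00009756] ((np.float32(557.6313), np.float32(-102.396515)), np.float32(-84.18286))
((557.815185546875, -102.34677124023438), (8.599020957946777, 236.1946563720703), 5.898602485656738)Traceback (most recent call last):
  File "m.py", line 19, in <module>
    s2=s&~o; hs=(hsv[...,1]<60)&(hsv[...,2]>120)&s; v,u=np.nonzero(hs);Q=np.array([atz(E,(a,b),52) for a,b in zip(u,v)]).astype(np.float32); print('rail',cv2.minAreaRect(Q[:,:2]),line(Q))
                                                                                                                                                          ~~~~~~~~~~~~~~~^^^^^^^^^
cv2.error: OpenCV(4.12.0) /io/opencv/modules/imgproc/src/convhull.cpp:143: error: (-215:Assertion failed) total >= 0 && (depth == CV_32F || depth == CV_32S) in function 'convexHull'
```

```bash
python3 - <<'E'
import cv2,numpy as np
a=cv2.imread('pics/hook1.png');b=cv2.imread('pics/case1.png')
a=cv2.resize(a,(200*2,333));b=cv2.resize(b,(400,280)) if 0 else cv2.resize(b,(400,333));cv2.imwrite('pics/both1.png',np.hstack([a,b]))
E
```

```text
[ WARN:0@0.006] global loadsave.cpp:275 findDecoder imread_('pics/hook1.png'): can't open/read file: check file path/integrity
[ WARN:0@0.006] global loadsave.cpp:275 findDecoder imread_('pics/case1.png'): can't open/read file: check file path/integrity
Traceback (most recent call last):
cv2.error: OpenCV(4.12.0) /io/opencv/modules/imgproc/src/resize.cpp:4208: error: (-215:Assertion failed) !ssize.empty() in function 'resize'
```

```bash
sed -i 's/cv2.minAreaRect(\(Q\[:,:2\]\))/cv2.minAreaRect(\1.copy())/; s/minAreaRect(P\[:,:2\].astype(np.float32))/minAreaRect(P[:,:2].astype(np.float32).copy())/; s/(u,v)\]).astype(np.float32); print(.rail.,/(u,v)]).reshape(-1,3).astype(np.float32); print("rail",len(Q),/' m.py
python3 m.py; python3 - <<'E'
import cv2,numpy as np
a=cv2.imread('pics/hook1.png');b=cv2.imread('pics/case1.png')
a=cv2.resize(a,(400,333));b=cv2.resize(b,(400,333));cv2.imwrite('pics/both1.png',np.hstack([a,b]))
E
```

```text
hook 457 [ 97.19015927 101.41001195 104.92217665]
((399.30645751953125, 334.8341369628906), (108.19384765625, 24.80738067626953), 46.20471954345703)
orange 307 [ 542.29513383 -219.59967635   30.35184482] [576.37154551  14.87565504  57.23321712] [ 557.53080683 -102.854301     52.00009756] ((np.float32(557.6313), np.float32(-102.396515)), np.float32(-84.18286))
((557.815185546875, -102.34677124023438), (8.599020957946777, 236.1946563720703), 5.898602485656738)
rail 674 ((534.0272216796875, -105.69065856933594), (26.172237396240234, 398.70037841796875), 6.124672889709473) ((np.float32(538.94354), np.float32(-104.94858)), np.float32(-84.16707))
tray rim ((748.7032470703125, -84.42427825927734), (152.4285888671875, 150.77464294433594), 1.2855788469314575) 1287
case [array([ 532., -101.,    0.])]
tray [array([665., -92.,  30.])]
lip [array([660., -73.,  60.]), array([683., -82.,  60.])]
stop [array([ 527., -105.,   30.])]
bumper_mount [array([ 549., -109.,   42.]), array([518., -91.,  42.])]
rest [array([405., 337.,   0.])]
```

View pics/both1.png

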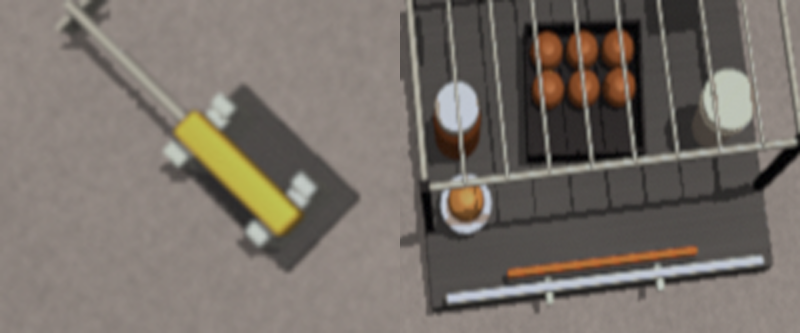

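The left crop shows the big yellow hook on its grey forked stand, blade to the upper left, so the choice holds. On the right, the tray sits under the shelf with its front wall at crop row 160, and the orange bumper is at row 262. I'll move above the handle now.

Call:
send_rows --targets '[[[0, 0, 0.0589, 0.095, -0.089, -0.026, -1], [0, 0, 0.0589, 0.095, -0.089, -0.026, -1], [0, 0, 0.0589, 0.095, -0.089, -0.026, -1], [0, 0, 0.0589, 0.095, -0.089, -0.026, -1], [0, 0, 0.0589, 0.095, -0.089, -0.026, -1], [0, 0, 0.0589, 0.095, -0.089, -0.026, -1], [0, 0, 0.0589, 0.095, -0.089, -0.026, -1], [0, 0, 0.0589, 0.095, -0.089, -0.026, -1], [0, 0, 0.0589, 0.095, -0.089, -0.026, -1], [0, 0, 0.0589, 0.095, -0.089, -0.026, -1], [0, 0, 0.0589, 0.095, -0.089, -0.026, -1], [0, 0, 0.0589, 0.095, -0.089, -0.026, -1]]]'

```text
time_s: 3.35
ee_pos: [400.8, 334.4, 151.5]
ee_rot: [180.0, 0.0, -133.6]
force: [0.2, 1.0, -0.2]
gripper_width: 91.2
gripper_force: 0.0
```

```bash
python3 - <<'E'
from m import *
st=env.state(); print(st['ee_pos'],st['ee_rot'],st['force'])
E=ext('wrist',st); im,d=optics.grab_frame('wrist'); save('w1.png',im); np.savez('w1.npz',im=im,d=d)
print(optics.camera_info('wrist')['mount'])
m=yrect('w',im,d,E,(0,0,640,400)); v,u=np.nonzero(m)
P=cloud(E,m,d);print(len(u),np.percentile(P[:,2],[5,50,95]) if len(P) else '')
T=P[P[:,2]>97];print(cv2.minAreaRect(T[:,:2].astype(np.float32).copy()))
for k,h in(('rest',0),('hook',88),('hook_blade',43)): print(k,[(s['conf'],atz(E,s['at'],h).round()) for s in optics.place_of('wrist',k)[:2]])
E
```

```text
[400.7781649  334.3504508  151.49374337] [ 1.79994652e+02  1.96328430e-02 -1.33576219e+02] [ 0.24147933  0.96520737 -0.21700207]
[[-1.53706825e-04 -9.56889434e-01 -2.90452384e-01  8.27855688e+01]
 [ 9.99999855e-01 -2.96881255e-04  4.48871280e-04  2.21820473e-01]
 [-5.15750054e-04 -2.90452273e-01  9.56889341e-01 -1.72411375e+02]
 [ 0.00000000e+00  0.00000000e+00  0.00000000e+00  1.00000000e+00]]
5304 [ 19.35056166 102.02946854 103.59113551]
((385.7964782714844, 348.0135498046875), (106.98236083984375, 56.55223083496094), 45.8748664855957)
rest [(0.8, array([404., 341.,   0.]))]
hook [(0.97, array([253., 302.,  88.])), (0.6, array([400., 339.,  88.]))]
hook_blade [(0.79, array([133., 384.,  43.]))]
```

View pics/w1.png

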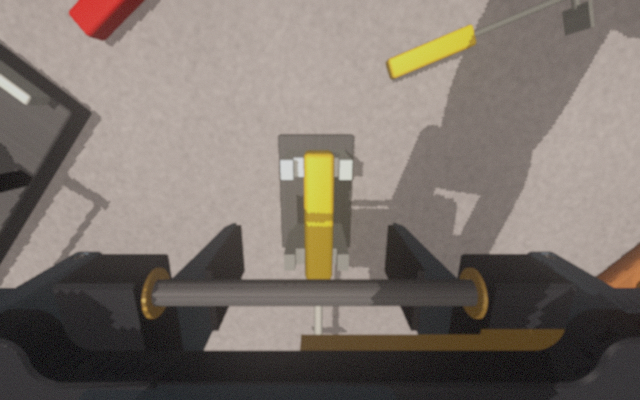

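The wrist view shows the yellow handle centred between the fingers (columns 305–333), running along the tool's x, with its rear end at row 152. The stand is below it. I'll check the rear end and descend.

```bash
python3 - <<'E'
from m import *
z=np.load('w1.npz'); E=ext('wrist')
a=atz(E,(319,152.5),101); ax=np.array([np.cos(np.radians(46.2)),np.sin(np.radians(46.2)),0]); print(a,a+55*ax)
for r in (170,200,240,265):
    print(atz(E,(np.mean(np.nonzero(yrect('w',z['im'],0,E,(250,r,380,r+1)))[1]),r),101))
E
```

```text
[359.37336236 298.54032804 101.        ] [397.44123693 338.23714059 101.        ]
[368.63563875 308.24494628 101.        ]
[385.58109916 325.42367662 101.        ]
[409.78390333 350.15656668 101.        ]
[425.50360389 367.21120735 101.        ]
```

Call:
send_rows --targets '[[[0, 0, 0, 0, 0, -0.15, -1], [0, 0, 0, 0, 0, -0.15, -1], [0, 0, 0, 0, 0, -0.1, -1], [0, 0, 0, 0, 0, 0, -1]]]'

```text
time_s: 3.95
ee_pos: [397.6, 334.6, 69.4]
ee_rot: [179.9, -0.3, -133.8]
force: [-0.3, 0.1, 0.1]
gripper_width: 91.1
gripper_force: 0.0
```

Call:
send_rows --targets '[[[0, 0, 0, 0, 0.007, 0, 1], [0, 0, 0, 0, 0, 0, 1], [0, 0, 0, 0, 0, 0, 1], [0, 0, 0, 0, 0, 0, 1], [0, 0, 0, 0, 0, 0, 1], [0, 0, 0, 0, 0, 0, 1], [0, 0, 0, 0, 0, 0, 1], [0, 0, 0, 0, 0, 0, 1]]]' --grip_force 50

```text
time_s: 4.75
ee_pos: [400.0, 336.4, 71.6]
ee_rot: [180.0, -0.0, -133.8]
force: [0.6, 0.2, -0.4]
gripper_width: 30.2
gripper_force: 0.0
```

Call:
send_rows --targets '[[[0, 0, 0, 0, 0, 0, 1], [0, 0, 0, 0, 0, 0, 1], [0, 0, 0, 0, 0, 0, 1], [0, 0, 0, 0, 0, 0, 1]]]'

```text
time_s: 5.15
ee_pos: [399.9, 336.5, 71.6]
ee_rot: [180.0, -0.0, -133.8]
force: [-0.2, 0.5, -0.1]
gripper_width: 23.9
gripper_force: 50.0
```

Call:
send_rows --targets '[[[0, 0, 0, 0, 0, 0.1, 1], [0, 0, 0, 0, 0, 0.15, 1], [0, 0, 0, 0, 0, 0.15, 1], [0, 0, 0, 0, 0, 0, 1]]]'

```text
time_s: 5.55
ee_pos: [402.1, 337.9, 154.9]
ee_rot: [-179.9, 0.4, -133.8]
force: [0.0, 0.0, -1.9]
gripper_width: 23.5
gripper_force: 50.0
```

Call:
send_rows --targets '[[[0, 0, -0.0374, -0.0104, -0.19, 0, 1], [0, 0, -0.0374, -0.0104, -0.19, 0, 1], [0, 0, -0.0374, -0.0104, -0.19, 0, 1], [0, 0, -0.0374, -0.0104, -0.19, 0, 1], [0, 0, -0.0374, -0.0104, -0.19, 0, 1], [0, 0, -0.0374, -0.0104, -0.19, 0, 1], [0, 0, -0.0374, -0.0104, -0.19, 0, 1], [0, 0, -0.0374, -0.0104, -0.19, 0, 1], [0, 0, -0.0374, -0.0104, -0.19, 0, 1], [0, 0, -0.0374, -0.0104, -0.19, 0, 1], [0, 0, -0.0374, -0.0104, -0.19, 0, 1], [0, 0, -0.0374, -0.0104, -0.19, 0, 1]]]'

```text
time_s: 6.75
ee_pos: [373.6, -120.8, 150.2]
ee_rot: [179.9, -0.1, -174.3]
force: [0.5, 0.2, -2.2]
gripper_width: 23.7
gripper_force: 50.0
```

```bash
python3 - <<'E'
from m import *
st=env.state(); print(st['ee_pos'],st['ee_rot'],st['force'],st['gripper_width'])
E=ext('top'); im,d=optics.grab_frame('top'); save('t2.png',cv2.resize(im[60:260,280:500],None,fx=3,fy=3))
for k,h in(('hook',160),('hook_blade',117),('lip',60)): print(k,[(s['conf'],s['at'],atz(E,s['at'],h).round()) for s in optics.place_of('top',k)[:3]])
z=np.load('top.npz')
g=cv2.cvtColor(z['im'],cv2.COLOR_RGB2GRAY)
# tray front rim edge: columns sampled
for u in range(358,406,6):
    col=g[118:152,u]; print(u,col.tolist())
E
```

```text
[ 373.62626391 -120.7842307   150.18998014] [ 1.79943566e+02 -1.28295456e-01 -1.74330348e+02] [ 0.54650286  0.16407077 -2.24372811] 23.738276274960878
hook [(0.96, [320.7, 248.6], array([379.,  74., 160.])), (0.55, [227.2, 313.9], array([237., 279., 160.])), (0.53, [227.9, 171.6], array([555., 287., 160.]))]
hook_blade [(0.86, [196.0, 360.3], array([131., 355., 117.])), (0.6, [296.4, 315.0], array([231., 130., 117.])), (0.55, [397.4, 173.3], array([ 559., -109.,  117.]))]
lip [(0.84, [379.6, 129.4], array([687., -77.,  60.]))]
358 [41, 42, 41, 41, 42, 41, 43, 43, 43, 42, 42, 42, 45, 44, 45, 45, 37, 24, 8, 11, 29, 58, 80, 115, 162, 169, 127, 82, 78, 81, 81, 80, 80, 80]
364 [40, 42, 41, 42, 44, 51, 55, 63, 79, 95, 98, 99, 101, 103, 104, 107, 130, 152, 159, 159, 155, 151, 146, 142, 143, 127, 90, 80, 80, 81, 79, 79, 80, 80]
370 [39, 43, 43, 42, 44, 43, 42, 45, 43, 44, 45, 45, 45, 45, 45, 44, 39, 19, 7, 18, 50, 85, 126, 162, 152, 113, 82, 80, 80, 79, 79, 80, 79, 80]
376 [42, 43, 43, 42, 45, 43, 43, 43, 44, 44, 44, 46, 45, 44, 45, 44, 36, 15, 6, 20, 57, 112, 162, 172, 130, 81, 71, 74, 73, 73, 75, 74, 74, 74]
382 [102, 96, 88, 80, 68, 58, 49, 47, 44, 43, 43, 44, 43, 45, 45, 40, 31, 10, 8, 31, 87, 146, 170, 140, 94, 78, 79, 78, 77, 77, 78, 80, 81, 80]
388 [43, 43, 42, 44, 43, 44, 44, 43, 44, 45, 45, 44, 43, 43, 43, 40, 23, 7, 10, 46, 108, 160, 160, 117, 80, 76, 78, 77, 78, 77, 78, 78, 80, 79]
394 [41, 44, 44, 44, 44, 45, 44, 45, 45, 43, 45, 45, 45, 45, 45, 39, 26, 8, 35, 99, 162, 176, 133, 82, 70, 72, 73, 71, 65, 57, 52, 54, 52, 53]
400 [43, 43, 45, 43, 44, 45, 44, 45, 45, 44, 44, 45, 46, 45, 47, 39, 19, 17, 58, 122, 164, 144, 101, 80, 77, 77, 76, 76, 78, 78, 78, 79, 79, 79]
```

View pics/t2.png

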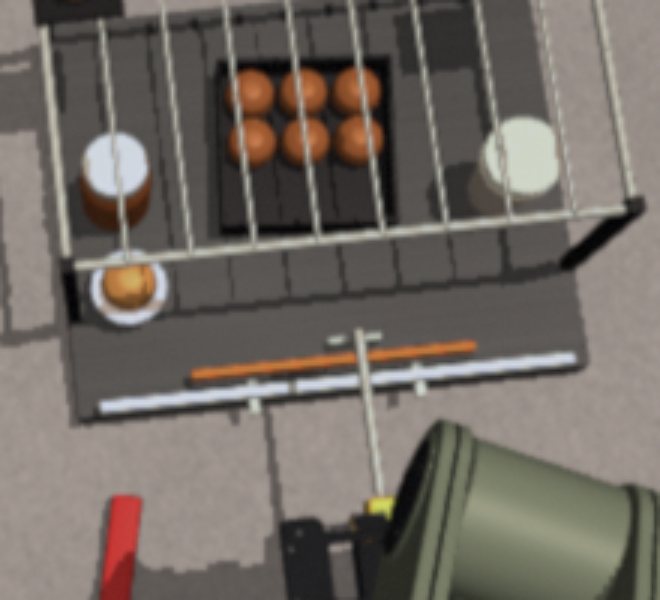

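```bash
python3 - <<'E'
from m import *
E=ext('top'); print('cam',-E[1].T@E[2])
for uv in((382,134.5),(358,135),(400,134)): print(atz(E,uv,60),atz(E,uv,30))
print('back',atz(E,(380,80),60))
E
```

```text
cam [ 322.22025236   74.24553067 1144.92301574]
[673.534507   -82.63644904  60.        ] [683.24895446 -86.97450743  30.        ]
[672.62478034 -21.74619341  60.        ] [682.31407229 -24.40053079  30.        ]
[ 674.54496995 -128.22607215   60.        ] [ 684.28735846 -133.82476257   30.        ]
back [820.18846285 -80.97886548  60.        ]
```

The picture shows the held hook lined up in front of the case, with the blade at crop (355,338), above the bumper. The tray front is at crop row about 225, and nothing has been disturbed. Now lower and go in.

Call:
send_rows --targets '[[[0, 0, 0, 0, 0, -0.115, 1], [0, 0, 0, 0, 0, -0.115, 1], [0, 0, 0, 0.118, 0.0175, 0, 1], [0, 0, 0, 0.118, 0.0175, 0, 1], [0, 0, 0, 0.118, 0.0175, 0, 1], [0, 0, 0, 0.118, 0.0175, 0, 1], [0, 0, 0, 0.118, 0.0175, 0, 1], [0, 0, 0, 0.118, 0.0175, 0, 1], [0, 0, 0, 0, 0, 0, 1], [0, 0, 0, 0, 0, 0, 1]]]'

```text
time_s: 7.95
ee_pos: [515.8, -96.8, 104.5]
ee_rot: [179.9, -0.2, -174.0]
force: [-0.2, -0.8, -2.0]
gripper_width: 23.8
gripper_force: 50.0
```

```bash
python3 - <<'E'
from m import *
st=env.state(); print(st['ee_pos'],st['ee_rot'],st['force'],st['gripper_width'])
E=ext('top'); im,d=optics.grab_frame('top')
im2,_=optics.grab_frame('scene')
for k,h in(('hook_blade',75),): print(k,[(s['conf'],s['at'],atz(E,s['at'],h).round()) for s in optics.place_of('top',k)[:5]])
a=cv2.resize(im[70:200,320:470],(400,347)); b=cv2.resize(im2[200:330,220:370],(400,347)); save('t3.png',np.hstack([a,b]))
E
```

```text
[515.81925049 -96.80341853 104.51832428] [ 1.79935881e+02 -1.62007841e-01 -1.74031079e+02] [-0.24685781 -0.8296626  -1.95738086] 23.789441234167846
hook_blade [(0.72, [194.5, 360.2], array([123., 370.,  75.])), (0.7, [221.3, 126.0], array([694., 325.,  75.])), (0.56, [294.4, 314.9], array([227., 137.,  75.])), (0.42, [380.5, 125.6], array([692., -77.,  75.]))]
```

View pics/t3.png

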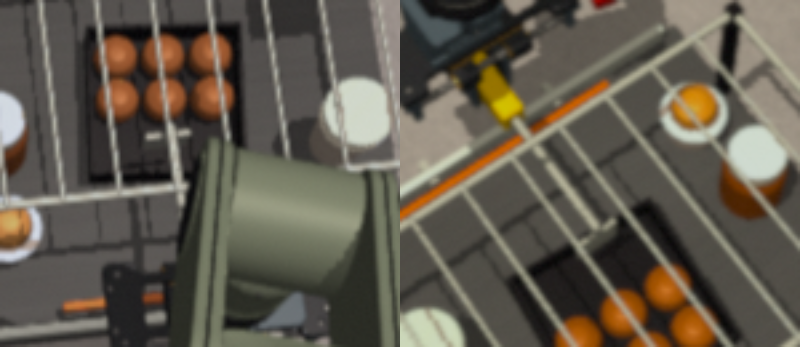

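The blade (left crop (168,132)) hangs over the bun-free strip behind the front wall (row 172), roughly central. Lower it.

Call:
send_rows --targets '[[[0, 0, 0, 0, -0.01, -0.04, 1], [0, 0, 0, 0, -0.01, -0.04, 1], [0, 0, 0, 0, 0, -0.04, 1], [0, 0, 0, 0, 0, -0.035, 1], [0, 0, 0, 0, 0, 0, 1], [0, 0, 0, 0, 0, 0, 1]]]'

```text
time_s: 8.7
ee_pos: [516.6, -102.5, 74.3]
ee_rot: [180.0, -0.0, -174.2]
force: [0.9, 0.0, -2.1]
gripper_width: 23.3
gripper_force: 50.0
```

Call:
send_rows --targets '[[[0, 0, 0, -0.02, -0.002, 0, 1], [0, 0, 0, -0.02, -0.002, 0, 1], [0, 0, 0, 0, 0, 0, 1]]]'

```text
time_s: 9.0
ee_pos: [507.9, -103.3, 74.8]
ee_rot: [180.0, -0.0, -174.2]
force: [-0.2, 0.7, -3.0]
gripper_width: 23.8
gripper_force: 50.0
```

Call:
send_rows --targets '[[[0, 0, 0, -0.015, -0.0015, 0, 1], [0, 0, 0, -0.015, -0.0015, 0, 1], [0, 0, 0, -0.015, -0.0015, 0, 1], [0, 0, 0, 0, 0, 0, 1]]]'

```text
time_s: 9.4
ee_pos: [500.0, -104.4, 74.8]
ee_rot: [-180.0, 0.1, -174.2]
force: [1.5, -0.4, -3.4]
gripper_width: 23.7
gripper_force: 50.0
```

Call:
send_rows --targets '[[[0, 0, 0, -0.015, -0.0015, 0, 1], [0, 0, 0, -0.015, -0.0015, 0, 1], [0, 0, 0, -0.015, -0.0015, 0, 1], [0, 0, 0, -0.015, -0.0015, 0, 1]]]'

```text
time_s: 9.8
ee_pos: [488.1, -105.5, 74.8]
ee_rot: [-180.0, 0.1, -174.2]
force: [3.6, -0.2, -2.6]
gripper_width: 24.1
gripper_force: 50.0
```

Call:
send_rows --targets '[[[0, 0, 0, -0.02, -0.002, 0, 1], [0, 0, 0, -0.02, -0.002, 0, 1], [0, 0, 0, -0.02, -0.002, 0, 1], [0, 0, 0, -0.02, -0.002, 0, 1], [0, 0, 0, -0.02, -0.002, 0, 1], [0, 0, 0, -0.02, -0.002, 0, 1], [0, 0, 0, -0.02, -0.002, 0, 1], [0, 0, 0, -0.02, -0.002, 0, 1], [0, 0, 0, -0.02, -0.002, 0, 1], [0, 0, 0, -0.02, -0.002, 0, 1], [0, 0, 0, -0.02, -0.002, 0, 1], [0, 0, 0, -0.02, -0.002, 0, 1]]]'

```text
time_s: 11.0
ee_pos: [439.5, -110.3, 74.7]
ee_rot: [180.0, 0.0, -174.2]
force: [4.1, 0.1, -1.2]
gripper_width: 23.7
gripper_force: 50.0
```

```bash
python3 - <<'E'
from m import *
st=env.state(); print(st['ee_pos'],st['ee_rot'],st['force'],st['gripper_width'])
E=ext('top'); im,d=optics.grab_frame('top')
im2,_=optics.grab_frame('scene')
a=cv2.resize(im[70:200,320:470],(400,347)); b=cv2.resize(im2[200:330,220:370],(400,347)); save('t4.png',np.hstack([a,b]))
E
```

```text
[ 439.5094506  -110.25734147   74.65106854] [ 1.79999964e+02  2.41165490e-02 -1.74183942e+02] [ 4.06841871  0.06725721 -1.24309496] 23.727021614818128
```

View pics/t4.png

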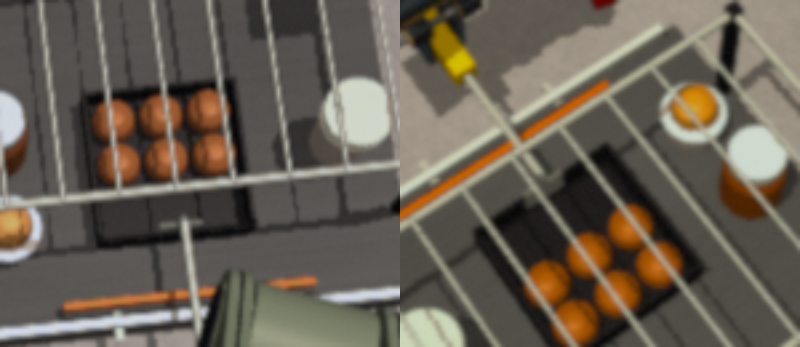

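The tray follows and has squared up to the blade; its front edge (left crop, row ~238) is now parallel to the bumper (row ~292). Carry on, slower near the end.

Call:
send_rows --targets '[[[0, 0, 0, -0.02, -0.002, 0, 1], [0, 0, 0, -0.02, -0.002, 0, 1], [0, 0, 0, -0.02, -0.002, 0, 1], [0, 0, 0, -0.02, -0.002, 0, 1], [0, 0, 0, -0.02, -0.002, 0, 1], [0, 0, 0, -0.02, -0.002, 0, 1], [0, 0, 0, -0.02, -0.002, 0, 1], [0, 0, 0, -0.02, -0.002, 0, 1], [0, 0, 0, -0.015, -0.0015, 0, 1], [0, 0, 0, -0.01, -0.001, 0, 1]]]'

```text
time_s: 12.1
ee_pos: [402.2, -113.9, 74.5]
ee_rot: [180.0, -0.0, -174.2]
force: [4.4, 0.5, -2.9]
gripper_width: 23.6
gripper_force: 50.0
```

Call:
send_rows --targets '[[[0, 0, 0, -0.005, -0.0005, 0, 1], [0, 0, 0, -0.005, -0.0005, 0, 1], [0, 0, 0, -0.005, -0.0005, 0, 1]]]'

```text
time_s: 12.4
ee_pos: [399.6, -114.2, 74.5]
ee_rot: [180.0, -0.0, -174.2]
force: [3.9, 0.6, -3.9]
gripper_width: 23.6
gripper_force: 50.0
```

Call:
send_rows --targets '[[[0, 0, 0, -0.005, -0.0005, 0, 1], [0, 0, 0, -0.005, -0.0005, 0, 1]]]'

```text
time_s: 12.6
ee_pos: [397.6, -114.4, 74.5]
ee_rot: [180.0, -0.0, -174.2]
force: [4.4, 0.1, -3.0]
gripper_width: 23.8
gripper_force: 50.0
```

Call:
send_rows --targets '[[[0, 0, 0, -0.005, -0.0005, 0, 1], [0, 0, 0, -0.005, -0.0005, 0, 1], [0, 0, 0, -0.005, -0.0005, 0, 1]]]'

```text
time_s: 12.9
ee_pos: [394.5, -114.7, 74.6]
ee_rot: [180.0, -0.0, -174.2]
force: [4.3, 1.0, -2.4]
gripper_width: 23.8
gripper_force: 50.0
```

Call:
send_rows --targets '[[[0, 0, 0, -0.005, -0.0005, 0, 1], [0, 0, 0, -0.005, -0.0005, 0, 1], [0, 0, 0, -0.005, -0.0005, 0, 1]]]'

```text
time_s: 13.2
ee_pos: [391.5, -115.0, 74.6]
ee_rot: [180.0, -0.0, -174.2]
force: [3.8, 0.7, -4.3]
gripper_width: 23.8
gripper_force: 50.0
```

Call:
send_rows --targets '[[[0, 0, 0, -0.005, -0.0005, 0, 1], [0, 0, 0, -0.005, -0.0005, 0, 1]]]'

```text
time_s: 13.4
ee_pos: [389.5, -115.2, 74.6]
ee_rot: [180.0, -0.0, -174.2]
force: [3.4, 0.2, -2.8]
gripper_width: 23.8
gripper_force: 50.0
```

Call:
send_rows --targets '[[[0, 0, 0, -0.005, -0.0005, 0, 1], [0, 0, 0, -0.005, -0.0005, 0, 1]]]'

```text
time_s: 13.6
ee_pos: [387.7, -115.4, 74.6]
ee_rot: [180.0, 0.0, -174.2]
force: [3.7, 0.5, -4.9]
gripper_width: 23.7
gripper_force: 50.0
```

Call:
send_rows --targets '[[[0, 0, 0, -0.005, -0.0005, 0, 1], [0, 0, 0, -0.0025, 0, 0, 1]]]'

```text
time_s: 13.8
ee_pos: [386.7, -115.5, 74.6]
ee_rot: [-180.0, 0.1, -174.2]
force: [6.0, 1.5, -5.3]
gripper_width: 23.7
gripper_force: 50.0
```

Call:
send_rows --targets '[[[0, 0, 0, -0.0025, 0, 0, 1], [0, 0, 0, 0, 0, 0, 1]]]'

```text
time_s: 14.0
ee_pos: [386.4, -115.6, 74.6]
ee_rot: [-180.0, 0.1, -174.2]
force: [6.2, 1.7, -5.0]
gripper_width: 23.6
gripper_force: 50.0
```

Call:
send_rows --targets '[[[0, 0, 0, -0.0025, 0, 0, 1], [0, 0, 0, 0, 0, 0, 1]]]'

```text
time_s: 14.2
ee_pos: [386.1, -115.6, 74.6]
ee_rot: [-180.0, 0.1, -174.2]
force: [7.6, 1.2, -5.6]
gripper_width: 23.6
gripper_force: 50.0
```

Call:
send_rows --targets '[[[0, 0, 0, -0.0025, 0, 0, 1], [0, 0, 0, 0, 0, 0, 1], [0, 0, 0, 0, 0, 0, 1], [0, 0, 0, 0, 0, 0, 1]]]'

```text
time_s: 14.6
ee_pos: [385.8, -115.6, 74.6]
ee_rot: [-180.0, 0.1, -174.2]
force: [7.4, 2.4, -6.3]
gripper_width: 23.9
gripper_force: 50.0
```

```bash
python3 - <<'E'
from m import *
st=env.state(); print(st['ee_pos'],st['ee_rot'],st['force'],st['gripper_width'])
E=ext('scene'); im,d=optics.grab_frame('scene')
im2,_=optics.grab_frame('top')
save('t5.png',np.hstack([cv2.resize(im[200:330,200:350],(400,347)),cv2.resize(im2[70:200,320:470],(400,347))]))
for k,h in(('lip',60),): print(k,[(s['conf'],s['at'],atz(E,s['at'],h).round()) for s in optics.place_of('scene',k)[:5]])
s=optics.silhouettes('scene','tray')[0]; P=cloud(E,s['mask'],d);P=P[(P[:,2]>54)&(P[:,2]<66)]; print(s['conf'],cv2.minAreaRect(P[:,:2].astype(np.float32).copy()))
E
```

```text
[ 385.82047449 -115.61756729   74.61618213] [-1.79979732e+02  1.27252903e-01 -1.74191101e+02] [ 7.43665998  2.41131879 -6.26922876] 23.931998583616927
lip [(0.83, [258.5, 253.2], array([ 559., -101.,   60.]))]
0.69 ((635.2041625976562, -89.62364959716797), (150.7373504638672, 150.79734802246094), 5.976589202880859)
```

View pics/t5.png

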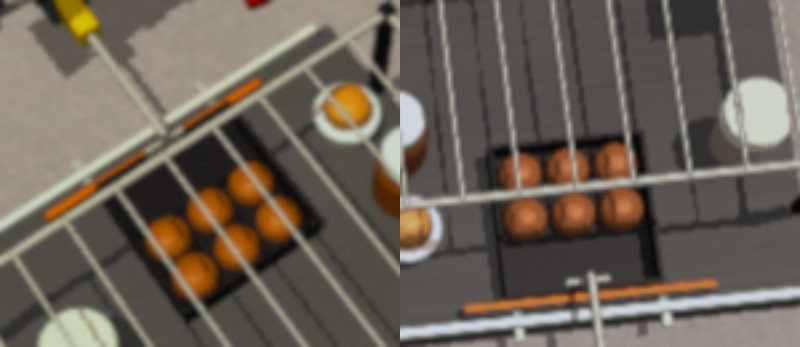

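The tray is square (6.0° against the case's 5.85°), and its lip lies along the bumper in both crops (left ~(160,145), right row ~290). Ease off forward and lift out.

Call:
send_rows --targets '[[[0, 0, 0, 0.01, 0.001, 0, 1], [0, 0, 0, 0.01, 0.001, 0, 1], [0, 0, 0, 0.015, 0.0015, 0, 1], [0, 0, 0, 0.015, 0.0015, 0, 1], [0, 0, 0, 0, 0, 0, 1]]]'

```text
time_s: 15.3
ee_pos: [394.7, -114.5, 74.5]
ee_rot: [180.0, -0.0, -174.2]
force: [0.4, -0.3, -2.0]
gripper_width: 23.9
gripper_force: 50.0
```

Call:
send_rows --targets '[[[0, 0, 0, 0, 0, 0.05, 1], [0, 0, 0, 0, 0, 0.1, 1], [0, 0, 0, 0, 0, 0.12, 1], [0, 0, 0, 0, 0, 0.13, 1], [0, 0, 0, -0.1, -0.01, 0, 1]]]'

```text
time_s: 15.8
ee_pos: [378.9, -117.7, 158.6]
ee_rot: [-179.8, 0.5, -174.1]
force: [0.5, -0.5, -1.9]
gripper_width: 23.1
gripper_force: 50.0
```

```bash
python3 - <<'E'
from m import *
st=env.state(); print(st['ee_pos'],st['ee_rot'],st['force'],st['gripper_width'])
im,d=optics.grab_frame('scene'); im2,_=optics.grab_frame('top'); E=ext('scene')
s=optics.silhouettes('scene','tray')[0]; P=cloud(E,s['mask'],d);P=P[(P[:,2]>54)&(P[:,2]<66)]; print(s['conf'],cv2.minAreaRect(P[:,:2].astype(np.float32).copy()))
save('t6.png',np.hstack([cv2.resize(im[200:300,200:300],(400,400)),cv2.resize(im2[120:200,340:440],(400,400))]))
E
```

```text
[ 378.8568768  -117.67745925  158.5912878 ] [-179.7660704     0.54590969 -174.13135472] [ 0.53236293 -0.45762628 -1.89488264] 23.120696664361898
0.73 ((635.310302734375, -90.20310974121094), (152.40870666503906, 149.8706512451172), 5.9158406257629395)
```

View pics/t6.png

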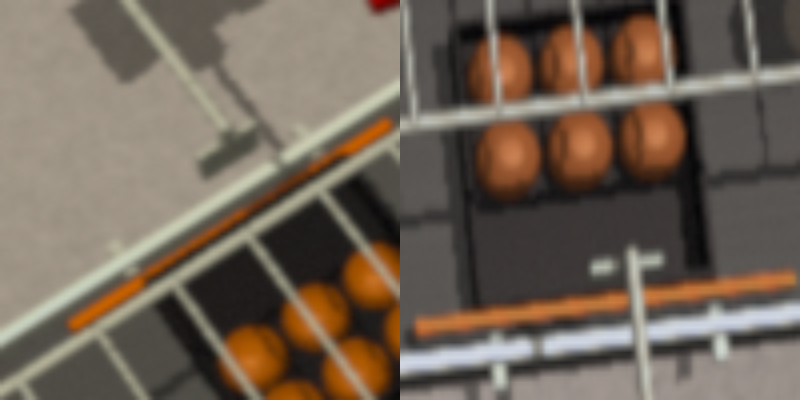

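The tray still lies against the bumper (its centre is unchanged to 0.1 mm along x), and the hook hangs clear above it. Bring the hook back over its stand.

Call:
send_rows --targets '[[[0, 0, 0.0374, 0.0104, 0.19, 0, 1], [0, 0, 0.0374, 0.0104, 0.19, 0, 1], [0, 0, 0.0374, 0.0104, 0.19, 0, 1], [0, 0, 0.0374, 0.0104, 0.19, 0, 1], [0, 0, 0.0374, 0.0104, 0.19, 0, 1], [0, 0, 0.0374, 0.0104, 0.19, 0, 1], [0, 0, 0.0374, 0.0104, 0.19, 0, 1], [0, 0, 0.0374, 0.0104, 0.19, 0, 1], [0, 0, 0.0374, 0.0104, 0.19, 0, 1], [0, 0, 0.0374, 0.0104, 0.19, 0, 1], [0, 0, 0.0374, 0.0104, 0.19, 0, 1], [0, 0, 0.0374, 0.0104, 0.19, 0, 1]]]'

```text
time_s: 17.15
ee_pos: [399.5, 341.6, 154.0]
ee_rot: [180.0, -0.0, -133.6]
force: [0.9, 0.5, -2.7]
gripper_width: 24.0
gripper_force: 50.0
```

Call:
send_rows --targets '[[[0, 0, 0, 0, 0, 0, 1], [0, 0, 0, 0, 0, 0, 1], [0, 0, 0, 0, 0, 0, 1]]]'

```text
time_s: 17.45
ee_pos: [399.2, 338.7, 154.0]
ee_rot: [180.0, -0.1, -133.8]
force: [-0.2, -0.2, -1.7]
gripper_width: 23.5
gripper_force: 50.0
```

```bash
python3 - <<'E'
from m import *
st=env.state(); print(st['ee_pos'],st['ee_rot'],st['force'],st['gripper_width'])
E=ext('wrist',st); im,d=optics.grab_frame('wrist'); np.savez('w2.npz',im=im,d=d)
for r in (200,225,250,265):
    x=np.nonzero(yrect('w',im,0,E,(250,r,380,r+1)))[1]; print(r,x.min() if len(x) else '',x.max() if len(x) else '')
a=cv2.resize(im[100:300,220:420],(400,400)); z=np.load('w1.npz')['im'][100:300,220:420]
save('w2.png',np.hstack([a,cv2.resize(z,(400,400))]))
E
```

```text
[399.24327201 338.69024645 153.98058241] [ 1.79995204e+02 -1.10458676e-01 -1.33828530e+02] [-0.2042339  -0.17180125 -1.65373819] 23.540753521855112
200 292 336
225 292 337
250 293 335
265 294 336
```

View pics/w2.png

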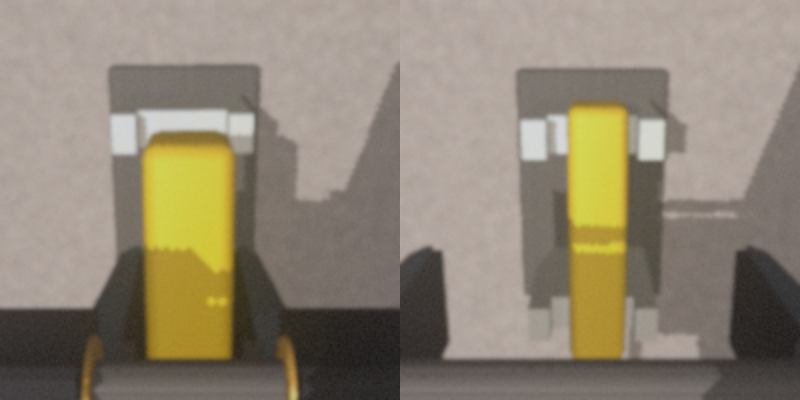

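The stand (left half) sits a few pixels left of where it was at the grasp (right half), so I'll work out the sideways offset between handle and prongs.

```bash
python3 - <<'E'
from m import *
E=ext('wrist'); n=np.array([-np.sin(np.radians(46.2)),np.cos(np.radians(46.2)),0]); t=np.array([n[1],-n[0],0])
p=atz(E,(311.2,165),87); h=atz(E,(314.3,200),183); h2=atz(E,(314.8,265),183)
print(p,h,'lateral prong-handle along n',(p-h)@n,(p-h2)@n)
hr=atz(E,(314.3,173),183); print('handle centre',hr+55*t, 'n,t',n,t)
s=env.state()['ee_pos']; print((p-s)@n,(h-s)@n,(p-s)@t+42)
E
```

```text
[371.63617431 306.56002461  87.        ] [371.17443988 309.62786205 183.        ] lateral prong-handle along n -2.4566442976126908 -2.6924568019319244
handle centre [399.5197123  339.20720264 183.        ] n,t [-0.72176023  0.69214317  0.        ] [0.69214317 0.72176023 0.        ]
-2.053230571058021 0.40341372655466895 -0.21066484567143107
```

Call:
send_rows --targets '[[[0, 0, 0, 0.008, -0.009, -0.12, 1], [0, 0, 0, 0, 0, -0.12, 1], [0, 0, 0, 0, 0, -0.08, 1], [0, 0, 0, 0, 0, -0.05, 1], [0, 0, 0, 0, 0, -0.03, 1], [0, 0, 0, 0, 0, 0, 1], [0, 0, 0, 0, 0, 0, 1]]]'

```text
time_s: 18.2
ee_pos: [401.7, 337.9, 75.3]
ee_rot: [-180.0, 0.1, -133.8]
force: [0.1, 0.3, -2.8]
gripper_width: 23.6
gripper_force: 50.0
```

Call:
send_rows --targets '[[[0, 0, 0, 0, 0, -0.005, 1], [0, 0, 0, 0, 0, 0, 1], [0, 0, 0, 0, 0, 0, 1]]]'

```text
time_s: 18.5
ee_pos: [401.4, 337.8, 73.9]
ee_rot: [-180.0, 0.0, -133.8]
force: [-0.7, 0.3, -2.7]
gripper_width: 23.6
gripper_force: 50.0
```

Call:
send_rows --targets '[[[0, 0, 0, 0, 0, -0.006, 1], [0, 0, 0, 0, 0, 0, 1], [0, 0, 0, 0, 0, 0, 1]]]'

```text
time_s: 18.8
ee_pos: [401.2, 337.7, 72.3]
ee_rot: [180.0, -0.0, -133.8]
force: [-0.4, 0.5, -2.8]
gripper_width: 24.3
gripper_force: 50.0
```

Call:
send_rows --targets '[[[0, 0, 0, 0, 0, -0.005, 1], [0, 0, 0, 0, 0, 0, 1], [0, 0, 0, 0, 0, 0, 1]]]'

```text
time_s: 19.1
ee_pos: [401.3, 337.8, 71.6]
ee_rot: [180.0, 0.0, -133.8]
force: [0.3, 0.1, -0.3]
gripper_width: 24.0
gripper_force: 50.0
```

Seated: the weight has come off the tool. Let go and lift away.

Call:
send_rows --targets '[[[0, 0, 0, 0, 0, 0, 0.3], [0, 0, 0, 0, 0, 0, -0.2], [0, 0, 0, 0, 0, 0, -1], [0, 0, 0, 0, 0, 0, -1], [0, 0, 0, 0, 0, 0, -1], [0, 0, 0, 0, 0, 0, -1], [0, 0, 0, 0, 0, 0, -1], [0, 0, 0, 0, 0, 0, -1], [0, 0, 0, 0, 0, 0, -1], [0, 0, 0, 0, 0, 0, -1]]]'

```text
time_s: 20.1
ee_pos: [401.2, 337.7, 71.4]
ee_rot: [180.0, -0.0, -133.8]
force: [-0.7, 0.2, -0.7]
gripper_width: 90.9
gripper_force: 0.0
```

Call:
send_rows --targets '[[[0, 0, 0, 0, 0, 0.1, -1], [0, 0, 0, 0, 0, 0.2, -1], [0, 0, 0, 0, 0, 0.2, -1], [0, 0, 0, -0.1, -0.1, 0.2, -1], [0, 0, 0, -0.15, -0.15, 0, -1], [0, 0, 0, 0, 0, 0, -1], [0, 0, 0, 0, 0, 0, -1], [0, 0, 0, 0, 0, 0, -1]]]'

```text
time_s: 20.9
ee_pos: [351.8, 288.2, 211.3]
ee_rot: [180.0, 0.0, -133.8]
force: [0.5, 0.5, 0.1]
gripper_width: 91.2
gripper_force: 0.0
```

```bash
python3 - <<'E'
from m import *
st=env.state(); print(st['ee_pos'],st['gripper_width'])
im,d=optics.grab_frame('scene'); E=ext('scene')
s=optics.silhouettes('scene','tray')[0]; P=cloud(E,s['mask'],d);P=P[(P[:,2]>54)&(P[:,2]<66)]; print(cv2.minAreaRect(P[:,:2].astype(np.float32).copy()))
m=yrect('s',im,d,E,(345,115,400,150)); v,u=np.nonzero(m); P=cloud(E,m,d); T=P[P[:,2]>95]
print(len(T),np.median(T,0),line(T))
z=np.load('scene.npz'); P=cloud(E,yrect('s',z['im'],0,E,(345,115,400,150)),z['d']); T=P[P[:,2]>95]; print('start',len(T),np.median(T,0),line(T))
save('s9.png',cv2.resize(im[80:360,180:460],(600,600)))
E
```

```text
[351.82133694 288.19008744 211.26796051] 91.21591115482181
((635.1541137695312, -89.3469467163086), (153.6444854736328, 151.31060791015625), 5.659547328948975)
270 [405.21685378 336.66385919  99.43687275] ((np.float32(404.59003), np.float32(335.58304)), np.float32(46.59813))
start 270 [401.85037449 335.10054969  99.70652452] ((np.float32(402.62054), np.float32(335.1406)), np.float32(46.15942))
```

View pics/s9.png

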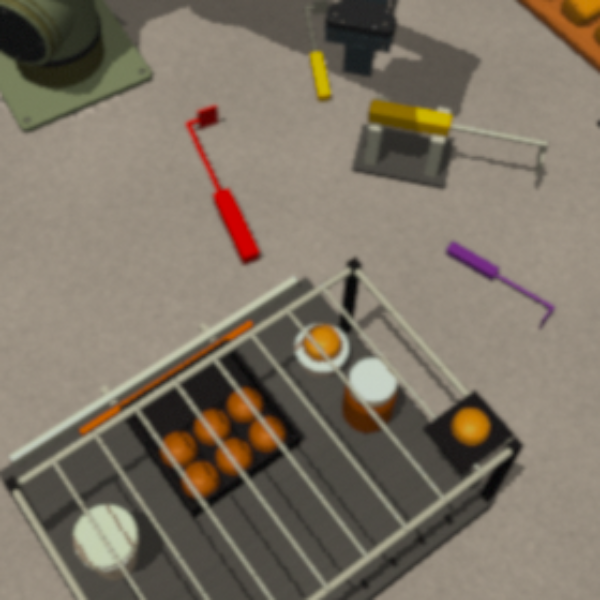

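The hook lies level in its stand at (410,118), within 2–3 mm of where it started. The tray is against the bumper at (190,375), and the cups, jar and dish are in place. I'll hand it in.

```bash
python3 -c "
from workcell import env
print(env.job_done())"
```

```text
the job is handed in; nothing more can be done
None
```

I handed the job in at about 21 s: the tray stands square against the bumper (last felt at roughly 3–4 N), the hook is back on its stand and let go, and the cups, jar and dish were left where they were; the hand-in returned no verdict.

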